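# Lift the tacky glued panel with the scraper and shut it in the drying drawer

## Task

The freshly glued maple panel in the drying tray is still tacky, so keep the gripper off it: slide the blue scraper's blade under it, lift it clear of the tray on the blade, and tip it into the open drawer without dropping it, so that it lies flat on the drawer floor, inlay side up. Then slide the drawer fully shut, and leave the scraper lying flat on the bench; leave the cauls and the steel square where they lie.

Things in the scene. Friction and masses are not known exactly. Their poses are not given: they have to be found in the camera images.
- panel: Maple panel, dark inlay lines on top, 100 mm (x) by 120 mm (y), 6 mm thick, 45 to 90 g. Origin: centre of its underside; z up. It lies across the tray's strips, square to the tray within 2 degrees, its centre 21 to 37 mm on from the tray's centre in the tray's +x. Friction with the scraper 0.3: it slides once the blade is steeper than about 17 degrees.
- scraper: Loose straight blue scraper, 225 mm, 90 g, flat on the bench. Origin: on its flat underside below the place to grip; x points to the blade's edge, z up. Handle: bar 24 mm wide, 24 mm high, x = -85 to 40 mm. Blade: 72 mm wide, 2.5 mm thick, from x = 40 mm to a straight edge at x = 140 mm, underside flush with the handle's (z = 0).
- tray: Plywood tray fixed to the bench, 202 mm (x) by 162 mm (y), walls 6 mm thick, 30 mm high all round, floor top 6 mm above the bench. Origin: centre of its underside; x points away from the robot. Two white strips run along x, inner edges 50 mm either side of the centre line, tops (under the panel) 12 mm above the bench. Panel to near wall 66 to 82 mm; to far wall, a stop, 8 to 24 mm.
- drawer_unit: Low green drawer unit fixed to the bench, 240 mm deep, 220 mm wide, 90 mm high. Origin on the bench, 90 mm in front of its front face on its centre line; x points away from the robot and is the direction in which the drawer shuts. Its roof covers everything beyond its face (x over 90 mm).
- drawer (a joint): How far the drawer stands open, m: 0 fully shut, at most 0.185; starts 0.155 to 0.18. Slides with about 2 N of friction, a plain stop at 0, no catch.
- drawer_in (a point): Centre of the drawer's inner floor, moves with the drawer, axes as the drawer unit. The inside is 200 mm long (x) and 176 mm wide (y); the side and back walls rise 36 mm above this floor, the front board 48 mm.
- drawer_front (a point): Centre of the outer face of the drawer's wooden front board, moves with the drawer, axes as the unit. Board 14 mm thick, 196 mm wide, 54 mm high; this point is 36 mm above the bench. It stands 14 mm proud of the unit's face when shut. The black mark on it is flat. Push it towards the unit's +x to shut the drawer.
- caul_a: Bystander: loose maple caul, 200 x 38 x 22 mm, long along its x; origin centre of underside.
- caul_b: Bystander: loose maple caul, the same.
- caul_c: Bystander: loose maple caul, the same.
- square: Bystander: loose flat L-shaped chrome steel square, legs 140 mm (along x) and about 116 mm, 26 mm wide, 4 mm thick; origin on the bench within the L.
Mind the look-alikes: they are no part of the job. Of the things that look like the panel, the middle-sized one is meant.

How it is judged (in metres and radians):
On the way, in this order (a step that is already met when the one before it is completed fails the run):
1. the panel is carried on the scraper, clear above the tray's walls, inlay up (height (world z) of panel above 0.045 m and contact force between panel and scraper above 0.15 N and contact force between panel and tray below 0.02 N and angle between panel's own z axis and vertical below 0.45 rad), for 0.2 s.
2. the panel lies flat on the drawer floor, off the scraper (x of panel in the frame of drawer_in between -0.065 and 0.065 m and y of panel in the frame of drawer_in between -0.045 and 0.045 m and z of panel in the frame of drawer_in between -0.006 and 0.008 m and angle between panel's own z axis and vertical below 0.12 rad and contact force between panel and scraper below 0.02 N), for 0.2 s.
3. the drawer is fully shut with the panel in it (x of panel in the frame of drawer_in between -0.065 and 0.065 m and y of panel in the frame of drawer_in between -0.045 and 0.045 m and z of panel in the frame of drawer_in between -0.006 and 0.008 m and angle between panel's own z axis and vertical below 0.12 rad and value of joint drawer below 0.006 m), for 0.2 s.
At the end, for the whole second after the job is handed in: The panel lies at rest, flat (within 7 degrees) and inlay up on the drawer's floor; the drawer is shut to within 6 mm; the scraper lies at rest flat on the bench (within 3 degrees, its underside within 6 mm of the bench top) (all of step 3 and linear speed of each of panel, scraper below 0.02 m/s and height (world z) of scraper between -0.004 and 0.006 m and angle between scraper's own z axis and vertical below 0.05 rad); the robot touches nothing.
It fails at once if the robot touches the panel (contact force between any of the fingers, the arm and panel above 0.3 N).
It fails at once if the panel is dropped (moves faster than 1.2 m/s, a fall of over 70 mm) (linear speed of panel above 1.2 m/s).
It fails at once if a caul or the steel square is pushed more than 20 mm (distance of any of caul_a, caul_b, caul_c, square from where it was at the start of the episode above 0.02 m).
It also fails if it takes over 72 s, if anything falls off the work surface, if the arm or the gripper's body presses on something with over 40 N, if the wrist force passes 120 N, or if a joint passes its speed limit or range.

## Robot

A 6-joint arm with a two-finger parallel gripper is mounted at the origin on the work surface. World frame = base frame: x ahead of the robot, y to its left, z up, the work surface at z = 0. Lengths are in mm, angles in rad, forces in N, time in s.
With the tool pointing down it reaches from about 300 to 875 mm from the base axis. Payload 4.2 kg.
Tool frame: the origin (TCP) lies at the centre of the arm's flange, where the gripper is bolted on; the fingertips stand 173 mm ahead of it and the grasp point (between the pads) lies 155 mm ahead of it; y points along the fingers, z is the direction in which the jaws open and shut, and the axes are right-handed (so a half turn about y gives the same grasp; the last joint's range is limited). The gripper opens to 85 mm and grips with 20 to 120 N. Pads are 22 mm wide; open, the fingers measure 114 mm over their backs; the gripper's body (76 mm by 85 mm) begins 54 mm behind the grasp point. The pads swing forward as they close: fully open they stand 13 mm farther back than shut.
Start: joints at [-1.296, 0.32, 1.565, -0, 1.257, -0.02], TCP at [167.064, -550.193, 404.738] pointing down, gripper open.
Joint ranges: [-3.11, 3.11], [-0.84, 2.01], [0.21, 2.61], [-1.34, 4.49], [0.05, 2.63], [-2.56, 2.56]. Speed limits (rad/s): [2.57, 2.57, 3.14, 3.14, 3.14, 3.14].

## Interface

Orientations are given as a 3x3 rotation matrix whose columns are the frame's x, y, z axes.
In Python, from cell import ctrl gives the robot as it stands.
- The arm moves only by the shell command python3 -m pendant 'ROWS' [FORCE]. ROWS is JSON, a list that holds one entry, the list of rows, each a list of 7 numbers: the turn, a rotation vector about the tool's x, y, z scaled (see below), then the shift along the tool's x, y, z scaled (see below), then the finger opening in mm, from 0 to 85.4. A call has 1 to 20 rows; each row is the pose to reach, as a shift and turn from the pose commanded when the call began, along the tool's axes at that moment; what a row does not reach only later rows make up. The controller multiplies each number of a shift by 0.15 m and each number of a turn by pi/2 rad. A row lasts 1/10 s, in which the tool goes at most 50 mm and 8.59 degrees, less where a joint would pass 70% of its speed; a pose out of reach is approached as far as the arm can. A call with a number of a shift or a turn outside -1 to 1 is refused whole. A call with a gripper value outside its range is refused whole. The fingers move at their own pace and stop on an object; FORCE is the grip in N (left out, the last holds). Time passes only in rows, so rows that repeat a pose let the fingers close. It gives the time, the measured TCP pose, the force and the opening at its end, in the units of the state.
- ctrl.read_state(): the state, without advancing time (a new reading comes with each control period).
- ctrl.get_image(name): name is "side" or "top" or "wrist"; returns the picture (480x640x3 uint8, red, green, blue); there is no depth.
- ctrl.camera_params(name): a dict with "camera_matrix" (3x3 intrinsics, pixels), "position" and "rotation" of the camera in the world. Camera axes: x right, y up, looking along -z (the intrinsics and any distortion apply to the point x, -y, -z); pixel columns grow to the right and rows downward; lengths in mm; the calibration is good to about 2 mm. A picture is of the moment at which its call begins: read the wrist's pose just before it. camera_params takes no time and is no camera call; for the wrist camera it gives the pose at the moment of the call.
- ctrl.job_done(): hands the job in, once; it reports no verdict.
Trained networks look in the newest picture that a camera, given by its name, has taken for a name from the list of things; names that differ only in an ending like _2 or _b are one class to them, and where a whole thing is asked for, a point or a joint stands for the part that bears it (a point fixed in the world has none). Each returns a list of dicts, best first, with "p" (0 to 1); they miss things now and then, are a little off and sometimes report something else, mostly with a low value. They report only what shows in the picture. A call takes as long as a camera call. They do not tell look-alikes from the thing itself.
- ctrl.look_for(camera, thing): "location" ([x, y, z] in mm, in world coordinates, good to about 4 mm: the middle of the surface that is visible of it).
- ctrl.regions_of(camera, thing): "region" (480x640 bool, what is visible of it).
- ctrl.landmark_of(camera, thing): "location" ([x, y, z] in mm, in world coordinates, good to about 4 mm: a listed point, or the origin of a listed thing).
The state is a dict: "t": time; "qpos": joint angles; "joint_velocities": joint speeds; "effort": joint torques, N m; "eef_pos": TCP position; "ee_rot": TCP orientation; "ft_force": force on the tool from outside, world axes, zero at the start; "torque": the same for the moment, N m; "width": finger opening in mm.
Only numpy, scipy, OpenCV 4.12 (cv2) and the standard library are available. Lean on these libraries where they do the work, as an engineer would, in place of code of your own. Each camera call takes 0.05 s, during which the arm holds its last target. There are 200 camera calls.

## Working session

There is one attempt and no reset: what is moved stays moved. The work goes in short steps, Python scripts to look and compute and a shell command to move; the robot and the scene stay as the last step left them, time stands still between calls to the robot, and variables do not carry over. Pictures are saved under pics/ and viewed, about 8 in all and at most 12, crops included, and the job is handed in when it is done.

```bash
mkdir -p pics; ls; python3 - <<'E'
from cell import ctrl
import cv2,numpy as np
s=ctrl.read_state(); print(s['t'],s['eef_pos'],np.round(s['ee_rot'],3).tolist(),s['width'])
for n in ['top','side']:
    im=ctrl.get_image(n); cv2.imwrite(f'pics/{n}0.png',im[:,:,::-1])
    p=ctrl.camera_params(n); print(n,np.round(p['camera_matrix'],1).tolist(),np.round(p['position'],1),np.round(p['rotation'],4).tolist(),[k for k in p])
for th in ['panel','scraper','tray','drawer_unit','drawer_in','drawer_front','caul_a','square']:
    for f in ['landmark_of']:
        r=getattr(ctrl,f)('top',th); print(th,[(np.round(d['location']).tolist(),round(d['p'],2)) for d in r])
print(ctrl.read_state()['t'])
E
```

```text
pics
0.0 [ 167.025551   -550.030076    403.87382956] [[-0.957, -0.0, 0.291], [-0.291, 0.002, -0.957], [-0.0, -1.0, -0.002]] 85.29345285111917
top [[435.4, 0.0, 318.8], [0.0, 435.4, 239.5], [0.0, 0.0, 1.0]] [4.142e+02 5.000e-01 1.083e+03] [[0.0026, 0.9946, -0.1039], [-1.0, 0.003, 0.0038], [0.0041, 0.1039, 0.9946]] ['camera_matrix', 'position', 'rotation']
side [[550.7, 0.0, 317.4], [0.0, 550.7, 250.7], [0.0, 0.0, 1.0]] [  -34.8 -1044.4  1375.6] [[0.8801, 0.3522, -0.3183], [-0.4747, 0.6527, -0.5904], [-0.0002, 0.6708, 0.7417]] ['camera_matrix', 'position', 'rotation']
panel [([749.0, 216.0, -3.0], 0.97), ([570.0, 246.0, 9.0], 0.8), ([249.0, 486.0, -1.0], 0.8), ([332.0, 318.0, 3.0], 0.45)]
scraper [([466.0, 10.0, -0.0], 0.7)]
tray [([550.0, 246.0, 4.0], 0.77)]
drawer_unit [([574.0, -236.0, 2.0], 0.84)]
drawer_in []
drawer_front [([488.0, -246.0, 38.0], 0.65), ([549.0, 249.0, 4.0], 0.61)]
caul_a [([598.0, 466.0, -0.0], 0.95), ([572.0, -477.0, 2.0], 0.67)]
square [([352.0, -297.0, -2.0], 0.64), ([548.0, 246.0, 1.0], 0.49), ([600.0, 462.0, -0.0], 0.29)]
0.5
```

View pics/top0.png

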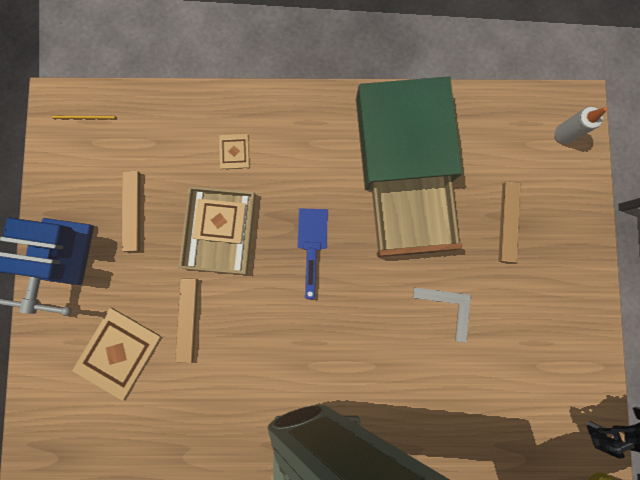

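View pics/side0.png

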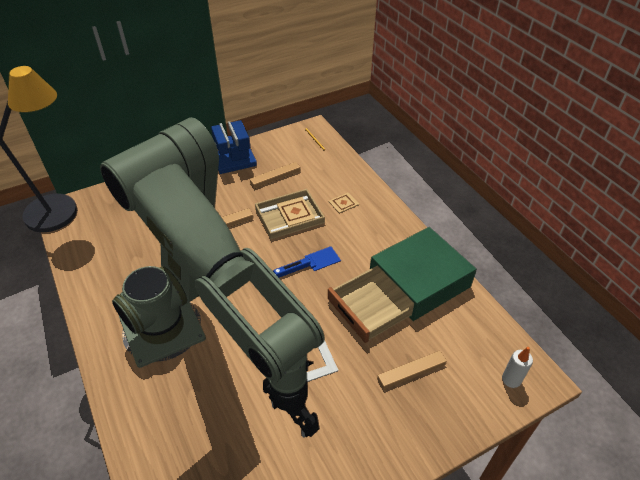

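The top view shows the scraper at pixel (312,250) with its blade up, i.e. +x. The middle-sized panel is in the tray at (219,221), the open drawer at (418,218), the square at (445,305) and cauls at (187,320), (132,210) and (511,222). The side view agrees. Next I'll fit the poses with a model-outline fit.

```bash
cat > h.py <<'E'
from cell import ctrl
import cv2, numpy as np
from scipy.optimize import minimize
from scipy.spatial.transform import Rotation as R
# boxes: xmin,xmax,ymin,ymax,zmin,zmax in the thing's frame
BOX={'scraper':[(-85,40,-12,12,0,24),(40,140,-36,36,0,2.5)],'tray':[(-101,101,-81,81,0,30)],
     'panel':[(-50,50,-60,60,0,6)],'drawer_unit':[(90,330,-110,110,0,90)],'board':[(-0,14,-98,98,-27,27)]}
def project(p,P):
    c=(np.asarray(P)-p['position'])@p['rotation']; K=p['camera_matrix']
    return np.c_[K[0,0]*c[:,0]/-c[:,2]+K[0,2], K[1,1]*-c[:,1]/-c[:,2]+K[1,2]]
def ray(p,uv,z):
    K=p['camera_matrix']; d=p['rotation']@np.array([(uv[0]-K[0,2])/K[0,0],-(uv[1]-K[1,2])/K[1,1],-1])
    return p['position']+d*(z-p['position'][2])/d[2]
def render(p,boxes,x,y,yaw,z):
    S=4; m=np.zeros((480*S,640*S),np.uint8); c,s=np.cos(yaw),np.sin(yaw)
    for b in boxes:
        C=np.array([[b[i],b[2+j],b[4+k]] for i in(0,1) for j in(0,1) for k in(0,1)],float)
        W=C@np.array([[c,s,0],[-s,c,0],[0,0,1]])+[x,y,z]
        h=cv2.convexHull(((project(p,W)+.5)*S*16).astype(np.int32)); cv2.fillConvexPoly(m,h,255,shift=4)
    return cv2.resize(m,(640,480),interpolation=cv2.INTER_AREA)/255.
def fit(views,boxes,x0,z):  # views: [(params,mask)]
    def cost(v):
        t=0
        for p,m in views:
            r=render(p,boxes,v[0],v[1],v[2]/100,z); t+=1-np.minimum(r,m).sum()/np.maximum(r,m).sum()
        return t/len(views)
    x0=np.array([x0[0],x0[1],x0[2]*100.]); best=None
    for d in(0,-6,6):
        i=x0+[0,0,d]; q=minimize(cost,i,method='Nelder-Mead',options=dict(initial_simplex=[i,i+[8,0,0],i+[0,8,0],i+[0,0,6]],xatol=.05,fatol=1e-5))
        if best is None or q.fun<best.fun: best=q
    return np.array([best.x[0],best.x[1],best.x[2]/100]),1-best.fun
def blue(im):
    h=cv2.cvtColor(im,cv2.COLOR_RGB2HSV); return ((h[...,0]>105)&(h[...,0]<132)&(h[...,1]>130)&(h[...,2]>40)).astype(np.uint8)
def comp(m,uv):  # component nearest uv
    n,l,s,c=cv2.connectedComponentsWithStats(m); k=[i for i in range(1,n) if s[i,4]>60]
    return l==min(k,key=lambda i:np.hypot(*(c[i]-uv)))
def rows(pos,rot):  # target TCP pose -> turn, shift in pendant units, from the measured pose
    s=ctrl.read_state(); r=np.array(s['ee_rot'])
    return np.round(np.r_[R.from_matrix(r.T@rot).as_rotvec()/(np.pi/2), r.T@(np.array(pos)-s['eef_pos'])/150],4)
def tool(yaw,tip):  # tool rotation holding the scraper; tip = blade edge down, rad
    return R.from_euler('ZY',[yaw,tip]).as_matrix()@np.array([[-1,0,0],[0,0,-1],[0,-1,0]]).T
E
python3 - <<'E'
from h import *
im=ctrl.get_image('top'); p=ctrl.camera_params('top')
m=comp(blue(im),(312,245)); print('scraper px',m.sum()); print(fit([(p,m)],BOX['scraper'],(466,10,0),0))
def reg(th,uv):
    best=None
    for d in ctrl.regions_of('top',th):
        c=np.argwhere(d['region']).mean(0)[::-1]
        if best is None or np.hypot(*(c-uv))<np.hypot(*(best[1]-uv)): best=(d['region'],c,d['p'])
    print(th,best[1:],best[0].sum()); return best[0]
t=reg('tray',(219,231)); t=cv2.morphologyEx(t.astype(np.uint8),cv2.MORPH_CLOSE,np.ones((5,5)))
c,_=cv2.findContours(t,0,2); t=cv2.drawContours(t,c,-1,1,-1)>0
print(fit([(p,t)],BOX['tray'],(549,246,0),0))
q=reg('panel',(219,221)); print(fit([(p,q)],BOX['panel'],(570,246,0),12))
h=cv2.cvtColor(im,cv2.COLOR_RGB2HSV); g=((h[...,0]>60)&(h[...,0]<95)&(h[...,1]>90)).astype(np.uint8); g=comp(g,(410,130))
print(g.sum(),fit([(p,g)],BOX['drawer_unit'],(574,-236,0.05),0))
w=ctrl.camera_params('wrist'); s=ctrl.read_state()
r=np.array(s['ee_rot']); print('wristcam in tool',r.T@(w['position']-s['eef_pos']),np.round(r.T@w['rotation'],3).tolist(),w['camera_matrix'][0])
print(ctrl.landmark_of('top','drawer_front'))
E
```

```text
scraper px 1279
(array([ 4.65328540e+02,  1.58539696e+01, -2.11471862e-02]), np.float64(0.7603588080512342))
tray (array([216.18586026, 235.02899751]), 0.6) 3621
(array([ 5.49317628e+02,  2.47571196e+02, -8.98446730e-02]), np.float64(0.9824147495849618))
panel (array([218.45004995, 220.68031968]), 0.8) 2002
(array([ 5.72436812e+02,  2.44839083e+02, -1.01635340e-01]), np.float64(0.9711018598615917))Traceback (most recent call last):
  File "<stdin>", line 14, in <module>
  File "h.py", line 36, in comp
    return l==min(k,key=lambda i:np.hypot(*(c[i]-uv)))
              ~~~^^^^^^^^^^^^^^^^^^^^^^^^^^^^^^^^^^^^^
ValueError: min() iterable argument is empty
```

```bash
python3 - <<'E'
from h import *
im=cv2.imread('pics/top0.png')[:,:,::-1].copy(); p=ctrl.camera_params('top')
h=cv2.cvtColor(im,cv2.COLOR_RGB2HSV)
print('hsv unit',h[130,410],h[160,380],'blade',h[230,312],'handle',h[290,311],h[270,311],h[270,316],'bench',h[250,280])
g=((h[...,0]>60)&(h[...,0]<100)&(h[...,1]>70)).astype(np.uint8); g[200:]=0; g=comp(g,(410,130))
u,s=fit([(p,g)],BOX['drawer_unit'],(574,-236,0.05),0); print(g.sum(),u,s)
b=((h[...,0]>95)&(h[...,0]<140)&(h[...,1]>60)).astype(np.uint8); b=cv2.morphologyEx(b,cv2.MORPH_CLOSE,np.ones((5,5))); b=comp(b,(312,245))
print(b.sum(),fit([(p,b)],BOX['scraper'],(466,10,-.02),0))
# front board corners in picture at top edge z=63: approx pixel (378,253),(461,246)
for uv in [(380,256),(461,249)]: print(ray(p,uv,63))
w=ctrl.camera_params('wrist'); s=ctrl.read_state()
r=np.array(s['ee_rot']); print('wristcam in tool',r.T@(w['position']-s['eef_pos']),np.round(r.T@w['rotation'],3).tolist(),w['camera_matrix'][0])
big=cv2.resize(im[170:270,290:480],None,fx=4,fy=4,interpolation=cv2.INTER_CUBIC)
cv2.imwrite('pics/crop1.png',big[:,:,::-1])
E
```

```text
hsv unit [69 85 90] [65 71 93] blade [113 143 150] handle [114 148 148] [16 86 62] [11 85 90] bench [ 14 106 140]
8454 [ 5.83241937e+02 -2.27383820e+02  4.24876124e-02] 0.8120794850687649
1623 (array([ 4.66245837e+02,  1.61330784e+01, -3.29641996e-02]), np.float64(0.9500052111681123))
[ 482.35062438 -147.10066107   63.        ]
[ 499.38850535 -338.02491656   63.        ]
wristcam in tool [-72.22162699  30.55438403   0.2770571 ] [[-0.0, -0.959, -0.282], [0.0, 0.282, -0.959], [1.0, -0.0, 0.0]] [390.68448242   0.         316.77281942]
```

View pics/crop1.png

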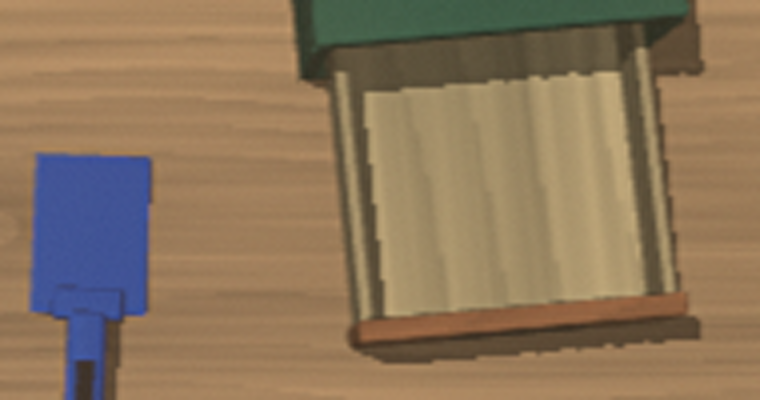

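```bash
python3 - <<'E'
from h import *
im=cv2.imread('pics/top0.png')[:,:,::-1].copy(); p=ctrl.camera_params('top')
h=cv2.cvtColor(im,cv2.COLOR_RGB2HSV).astype(int)
print(h[248,420],h[249,400],h[225,420],h[258,420],h[262,440])
rb=im[...,0].astype(float)/np.maximum(im[...,2],1)
H=h[...,0]; b=((H<12)|(H>175))&(h[...,1]>100)&(h[...,2]>65); b=b.astype(np.uint8); b[:235]=0; b[265:]=0; b[:,:370]=0;b[:,470:]=0
b=comp(b,(419,250)); print(b.sum(),fit([(p,b)],BOX['board'],(491,-243,0.089),36))
g=((H>60)&(H<100)&(h[...,1]>55)&(h[...,2]>45)); g[200:]=0;g[:,:340]=0;g[:,480:]=0; g=cv2.morphologyEx(g.astype(np.uint8),cv2.MORPH_CLOSE,np.ones((5,5)));g=comp(g,(410,130))
print(g.sum(),fit([(p,g)],BOX['drawer_unit'],(574,-236,0.09),0), render(p,BOX['drawer_unit'],574,-236,.09,0).sum(), np.argwhere(g).min(0),np.argwhere(g).max(0))
E
```

```text
[ 12 144 142] [ 12 143 146] [ 19  93 156] [ 15 110 144] [ 16 111 156]Traceback (most recent call last):
  File "<stdin>", line 7, in <module>
  File "h.py", line 36, in comp
    return l==min(k,key=lambda i:np.hypot(*(c[i]-uv)))
              ~~~^^^^^^^^^^^^^^^^^^^^^^^^^^^^^^^^^^^^^
ValueError: min() iterable argument is empty
```

```bash
python3 - <<'E'
from h import *
im=cv2.imread('pics/top0.png')[:,:,::-1].copy(); p=ctrl.camera_params('top')
h=cv2.cvtColor(im,cv2.COLOR_RGB2HSV).astype(int)
H=h[...,0]; b=(H<14)&(h[...,1]>124)&(h[...,2]>75); b=b.astype(np.uint8); b[:235]=0; b[265:]=0; b[:,:370]=0;b[:,470:]=0
b=cv2.morphologyEx(b,cv2.MORPH_OPEN,np.ones((2,2))); b=comp(b,(419,250)); print(b.sum(),fit([(p,b)],BOX['board'],(491,-243,0.089),36))
g=((H>55)&(H<100)&(h[...,1]>50)&(h[...,2]>40)); g[200:]=0;g[:,:340]=0;g[:,480:]=0; g=cv2.morphologyEx(g.astype(np.uint8),cv2.MORPH_CLOSE,np.ones((5,5)));g=comp(g,(410,130))
print(g.sum(),fit([(p,g)],BOX['drawer_unit'],(574,-236,0.09),0), render(p,BOX['drawer_unit'],574,-236,.09,0).sum(), np.argwhere(g).min(0),np.argwhere(g).max(0))
s=ctrl.read_state(); print(s['t']); 
print(rows((466,16,300),tool(-.033,0)))
E
```

```text
450 (array([ 4.91085877e+02, -2.47663492e+02,  1.05469504e-01]), np.float64(0.7218654482432646))
9013 (array([ 5.80100180e+02, -2.30690462e+02,  6.43439241e-02]), np.float64(0.8652233451068674)) 10424.956862745097 [ 77 359] [180 461]
0.65
[-1.0000e-04  2.0870e-01 -0.0000e+00 -3.0036e+00  6.9820e-01 -3.0327e+00]
```

```bash
A='[0,0,0,-1,0.1,-1,85]'; python3 -m pendant '[[[0,0,0,-1,0.1,-1,85],[0,0,0,-1,0.1,-1,85],[0,0,0,-1,0.1,-1,85],[0,0,0,-1,0.1,-1,85],[0,0,0,-1,0.1,-1,85]]]' 60
python3 -m pendant '[[[0,0,0,-1,0.1,-1,85],[0,0,0,-1,0.1,-1,85],[0,0,0,-1,0.1,-1,85],[0,0,0,-1,0.1,-1,85],[0,0,0,-1,0.1,-1,85]]]'
python3 -m pendant '[[[0,0,0,-0.8,0.3,-0.7,85],[0,0.1,0,-0.8,0.3,-0.7,85],[0,0.2087,0,-0.8,0.3,-0.7,85],[0,0.2087,0,-0.8,0.3,-0.7,85],[0,0.2087,0,-0.8,0.3,-0.7,85],[0,0.2087,0,-0.8,0.3,-0.7,85]]]'
python3 - <<'E'
from h import *
print(rows((466,16,300),tool(-.033,0)),ctrl.read_state()['qpos'])
w=ctrl.camera_params('wrist'); im=ctrl.get_image('wrist'); cv2.imwrite('pics/w1.png',im[:,:,::-1])
h=cv2.cvtColor(im,cv2.COLOR_RGB2HSV)
b=((h[...,0]>95)&(h[...,0]<140)&(h[...,1]>60)).astype(np.uint8)
uv=project(w,[[466,16,0]])[0]; print(uv,project(w,[[600,16,0]]))
b=comp(b,uv); print(b.sum(), fit([(w,b)],BOX['scraper'],(466,16,-.033),0))
E
```

```text
t: 1.15
eef_pos: [267.8, -359.4, 389.5]
ee_rot: [[-0.956, -0.0, 0.294], [-0.294, 0.002, -0.956], [-0.001, -1.0, -0.002]]
ft_force: [0.1, -0.8, 0.6]
width: 85.0
t: 1.65
eef_pos: [368.2, -173.1, 374.7]
ee_rot: [[-0.956, 0.001, 0.295], [-0.295, 0.001, -0.956], [-0.001, -1.0, -0.0]]
ft_force: [-0.0, -0.8, -0.4]
width: 85.1
t: 2.25
eef_pos: [451.6, -40.6, 329.6]
ee_rot: [[-1.0, -0.001, -0.031], [0.031, -0.001, -1.0], [0.0, -1.0, 0.001]]
ft_force: [0.0, -1.2, -0.3]
width: 85.2
[-4.000e-04  1.400e-03  3.000e-04 -8.430e-02  1.969e-01 -3.805e-01] [-1.14879184e-01  1.97015990e-01  1.94358661e+00 -8.20726727e-04
  1.00141902e+00  1.48720757e+00]
[243.02947903 209.95392867] [[226.52758652  16.07111757]]
20272 (array([ 4.65550933e+02,  1.58490573e+01, -3.07968199e-02]), np.float64(0.9112723069721853))
```

View pics/w1.png

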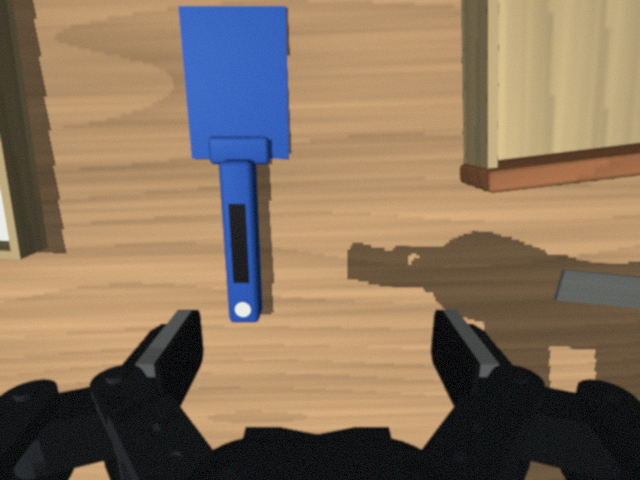

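```bash
python3 -m pendant '[[[0,0,0,-0.084,0.197,-0.38,85],[0,0,0,-0.084,0.197,-0.38,85],[0,0,0,-0.084,0.5,-0.38,60],[0,0,0,-0.084,0.8,-0.38,60],[0,0,0,-0.084,0.97,-0.38,60],[0,0,0,-0.084,0.97,-0.38,60],[0,0,0,-0.084,0.97,-0.38,60]]]' 110
python3 - <<'E'
from h import *
print(rows((465.7,16,176),tool(-.032,0)),ctrl.read_state()['ft_force'])
E
```

```text
t: 3.0
eef_pos: [466.1, 15.1, 184.9]
ee_rot: [[-0.999, 0.001, -0.034], [0.034, -0.0, -0.999], [-0.001, -1.0, 0.0]]
ft_force: [0.1, -0.1, 1.0]
width: 59.6
[-0.0002 -0.0011 -0.0004  0.0031  0.059  -0.0056] [ 0.13043678 -0.0669163   1.01571302]
```

```bash
python3 -m pendant '[[[0,0,0,0.003,0.059,-0.006,60],[0,0,0,0.003,0.059,-0.006,60],[0,0,0,0.003,0.059,-0.006,10],[0,0,0,0.003,0.059,-0.006,10],[0,0,0,0.003,0.059,-0.006,10],[0,0,0,0.003,0.059,-0.006,10],[0,0,0,0.003,0.059,-0.006,10],[0,0,0,0.003,0.059,-0.006,10],[0,0,0,0.003,0.059,-0.006,10]]]' 110
python3 - <<'E'
from h import *
print(ctrl.read_state()['ft_force'],ctrl.read_state()['eef_pos'])
E
```

```text
t: 3.9
eef_pos: [465.6, 16.8, 176.3]
ee_rot: [[-0.999, 0.001, -0.033], [0.033, -0.0, -0.999], [-0.001, -1.0, 0.0]]
ft_force: [-0.4, -0.8, 6.8]
width: 21.6
[-0.41670134 -0.84937058  6.75924761] [465.57562057  16.8400053  176.29771805]
```

```bash
cat >> h.py <<'E'
TRAY=(549.3,247.6,-0.090); GRIPZ=176.3
def tip_tcp(frame,tx,ty,z,a,yaw=None,gz=GRIPZ):  # blade edge underside at (tx,ty) in frame, height z, tilt a down
    c,s=np.cos(frame[2]),np.sin(frame[2]); T=tool(frame[2] if yaw is None else yaw,a)
    tip=np.array([frame[0]+c*tx-s*ty,frame[1]+s*tx+c*ty,z])
    return tip-T@np.array([-140.,gz,0]),T
def tip_now(frame,gz=GRIPZ):
    st=ctrl.read_state(); T=np.array(st['ee_rot']); w=np.array(st['eef_pos'])+T@np.array([-140.,gz,0])-[frame[0],frame[1],0]
    c,s=np.cos(frame[2]),np.sin(frame[2]); sx=-T[:,0]
    return np.round([c*w[0]+s*w[1],-s*w[0]+c*w[1],w[2],np.arcsin(-sx[2]),np.arctan2(sx[1],sx[0])],3),np.round(st['ft_force'],1),np.round(st['width'],1),round(st['t'],2)
E
python3 -m pendant '[[[0,0,0,0,-0.1,0,10],[0,0,0,0,-0.35,0,10],[0,0,0,0,-0.65,0,10],[0,0,0,0,-0.65,0,10]]]'
python3 - <<'E'
from h import *
print(tip_now(TRAY)); print(rows(*tip_tcp(TRAY,-33,-0.7,70,0.4)))
E
```

```text
t: 4.3
eef_pos: [467.2, 16.9, 278.0]
ee_rot: [[-0.999, 0.012, -0.033], [0.033, 0.0, -0.999], [-0.012, -1.0, -0.0]]
ft_force: [0.0, -0.6, -1.6]
width: 22.0
(array([ 8.08730e+01, -2.28921e+02,  1.03459e+02, -1.20000e-02,
       -3.30000e-02]), array([ 0. , -0.6, -1.6]), np.float64(22.0), 4.3)
[-0.0068  0.036  -0.2624  0.1239 -0.0599 -1.5859]
```

```bash
python3 -m pendant '[[[0,0,0,0.06,-0.03,-0.25,10],[0,0,0,0.12,-0.06,-0.55,10],[0,0,0,0.12,-0.06,-0.9,10],[0,0,0,0.12,-0.06,-0.95,10],[0,0,0,0.12,-0.06,-0.95,10]]]'
python3 - <<'E'
from h import *
print(tip_now(TRAY)); print(rows(*tip_tcp(TRAY,-33,-0.7,60,0.4)))
E
```

```text
t: 4.8
eef_pos: [451.7, 161.1, 281.3]
ee_rot: [[-1.0, -0.001, -0.029], [0.029, -0.001, -1.0], [0.001, -1.0, 0.001]]
ft_force: [0.4, 0.4, -0.8]
width: 21.7
(array([ 5.02330e+01, -8.65330e+01,  1.04853e+02,  1.00000e-03,
       -2.90000e-02]), array([ 0.4,  0.4, -0.8]), np.float64(21.7), 4.8)
[-0.0081  0.0379 -0.2541 -0.012   0.0286 -0.6284]
```

```bash
python3 -m pendant '[[[-0.002,0.009,-0.064,-0.003,-0.05,-0.16,10],[-0.004,0.019,-0.127,-0.006,-0.05,-0.35,10],[-0.006,0.028,-0.19,-0.01,0,-0.5,10],[-0.008,0.038,-0.254,-0.012,0.029,-0.628,10],[-0.008,0.038,-0.254,-0.012,0.029,-0.628,10],[-0.008,0.038,-0.254,-0.012,0.029,-0.628,10]]]'
python3 - <<'E'
from h import *
print(tip_now(TRAY)); print(ctrl.read_state()['qpos']); print(rows(*tip_tcp(TRAY,-33,-0.7,30,0.4)))
print(rows(*tip_tcp(TRAY,-33,-0.7,9,0.4)))
w=ctrl.camera_params('wrist'); im=ctrl.get_image('wrist'); cv2.imwrite('pics/w2.png',im[:,:,::-1])
print(project(w,[tip_tcp(TRAY,x,y,12,0,)[0]+tool(TRAY[2],0)@np.array([-140.,GRIPZ,0]) for x,y in [(-26.7,-60),(-26.7,60),(-33,36),(-33,-36)]]))
E
```

```text
t: 5.4
eef_pos: [457.3, 252.5, 276.7]
ee_rot: [[-0.917, -0.387, -0.094], [0.087, 0.035, -0.996], [0.388, -0.922, 0.001]]
ft_force: [0.1, -0.3, -0.6]
width: 21.7
(array([-31.542,  -3.897,  59.917,   0.399,  -0.095]), array([ 0.1, -0.3, -0.6]), np.float64(21.7), 5.4)
[0.42890441 0.43327698 1.77095057 0.20204351 1.29326817 2.00349086]
[ 0.0003 -0.0027 -0.0008 -0.0699  0.1864 -0.0182]
[ 3.000e-04 -2.700e-03 -8.000e-04 -1.243e-01  3.154e-01 -1.830e-02]
[[ 458.08703092 -109.33695836]
 [ 155.85165456 -107.8545546 ]
 [ 218.82892524  -87.32696543]
 [ 395.62943571  -88.18312497]]
```

View pics/w2.png

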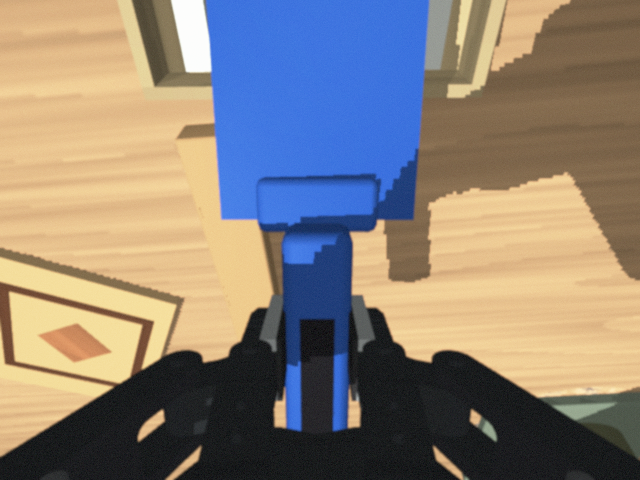

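The wrist view shows the blade base corners at (222,219) and (415,219), centred between the pads, with the tray's near wall at row ~90. I'll compare these with the positions predicted from the grip.

```bash
python3 - <<'E'
from h import *
st=ctrl.read_state(); T=np.array(st['ee_rot']); o=np.array(st['eef_pos'])
P=lambda sx,sy,sz:o+T@np.array([-sx,GRIPZ-sz,-sy])
w=ctrl.camera_params('wrist'); print('wrist base corners',project(w,[P(40,36,2.5),P(40,-36,2.5)]).round(1).tolist())
ims={}
for n in('top','side'):
    p=ctrl.camera_params(n); im=ctrl.get_image(n); 
    uv=project(p,[P(140,36,2.5),P(140,-36,2.5),P(40,36,2.5),P(40,-36,2.5)]); print(n,uv.round(1).tolist())
    c=uv.mean(0); x,y=int(c[0])-60,int(c[1])-45; x=max(x,0);y=max(y,0)
    cr=cv2.resize(im[y:y+90,x:x+120],None,fx=3.3,fy=3.3,interpolation=cv2.INTER_CUBIC); print(x,y)
    ims[n]=cr
cv2.imwrite('pics/c2.png',np.hstack([ims['top'],ims['side']])[:,:,::-1])
E
```

```text
wrist base corners [[221.2, 219.1], [412.7, 219.1]]
top [[197.5, 238.8], [227.9, 241.7], [187.6, 277.6], [219.5, 280.7]]
148 214
side [[277.6, 199.0], [284.8, 212.1], [251.6, 197.8], [258.4, 211.2]]
208 160
```

View pics/c2.png

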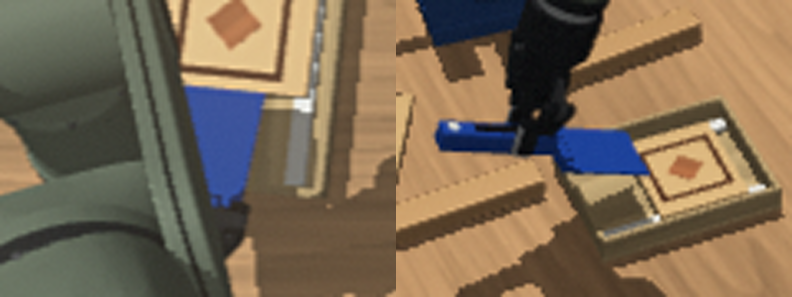

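```bash
python3 -m pendant '[[[0,-0.003,-0.001,-0.03,0.09,-0.01,10],[0,-0.003,-0.001,-0.07,0.186,-0.018,10],[0,-0.003,-0.001,-0.1,0.25,-0.018,10],[0,-0.003,-0.001,-0.124,0.315,-0.018,10],[0,-0.003,-0.001,-0.124,0.315,-0.018,10],[0,-0.003,-0.001,-0.124,0.315,-0.018,10]]]'
python3 - <<'E'
from h import *
print(tip_now(TRAY)); 
for x,z,a in [(-33,7.5,.4),(-33,6.5,.4),(-20,7,.37),(0,7.2,.31)]: print(rows(*tip_tcp(TRAY,x,0,z,a)))
E
```

```text
t: 6.15
eef_pos: [456.1, 256.6, 226.9]
ee_rot: [[-0.917, -0.388, -0.089], [0.081, 0.037, -0.996], [0.39, -0.921, -0.002]]
ft_force: [0.6, -0.3, -0.3]
width: 21.5
(array([-33.502,   1.12 ,   9.929,   0.401,  -0.088]), array([ 0.6, -0.3, -0.3]), np.float64(21.5), 6.15)
[ 0.0012  0.0009  0.0004 -0.0087  0.0141  0.004 ]
[ 0.0012  0.0009  0.0004 -0.0113  0.0203  0.004 ]
[ 0.0012  0.0009  0.0195 -0.055   0.012   0.0041]
[ 0.0012  0.0008  0.0577 -0.1103  0.0189  0.0042]
```

```bash
python3 -m pendant '[[[0,0,0,-0.005,0.008,0,10],[0,0,0,-0.009,0.014,0,10],[0,0,0,-0.009,0.014,0,10],[0,0,0,-0.009,0.014,0,10]]]'|grep -E 'ft|pos'
python3 -m pendant '[[[0,0,0,-0.0015,0.0035,0,10],[0,0,0,-0.003,0.007,0,10],[0,0,0,-0.003,0.007,0,10],[0,0,0,-0.003,0.007,0,10]]]'|grep -E 'ft|pos'
python3 - <<'E'
from h import *
print(tip_now(TRAY))
E
```

```text
eef_pos: [456.5, 256.8, 224.4]
ft_force: [0.2, 0.1, -0.6]
eef_pos: [456.4, 256.7, 223.1]
ft_force: [0.3, -0.0, -0.8]
(array([-33.168,   1.27 ,   6.151,   0.401,  -0.088]), array([ 0.3, -0. , -0.8]), np.float64(21.4), 6.95)
```

```bash
python3 -m pendant '[[[0,0,0,-0.002,0.005,0,10],[0,0,0,-0.003,0.007,0,10],[0,0,0,-0.003,0.007,0,10]]]'|grep -E 'ft|pos'
python3 -m pendant '[[[0,0,0,-0.002,0.005,0,10],[0,0,0,-0.003,0.007,0,10],[0,0,0,-0.003,0.007,0,10]]]'|grep -E 'ft|pos'
python3 - <<'E'
from h import *
print(tip_now(TRAY))
E
```

```text
eef_pos: [456.3, 256.8, 222.2]
ft_force: [-0.9, 0.2, 1.9]
eef_pos: [456.1, 256.8, 221.3]
ft_force: [-2.9, 0.5, 5.4]
(array([-33.775,   1.348,   4.282,   0.402,  -0.088]), array([-2.9,  0.5,  5.4]), np.float64(21.4), 7.55)
```

```bash
python3 - <<'E'
from h import *
for x,a in [(-33,.4),(-24,.37),(-15,.34),(-7,.32),(0,.3),(10,.275),(20,.25)]: print(x,rows(*tip_tcp(TRAY,x,0.5,6,a)).tolist())
E
```

```text
-33 [0.0012, 0.0011, 0.0011, 0.0018, -0.011, 0.0019]
-24 [0.0012, 0.0011, 0.0202, -0.0187, -0.0058, 0.0019]
-15 [0.0012, 0.001, 0.0393, -0.04, 0.0003, 0.002]
-7 [0.0012, 0.001, 0.052, -0.067, -0.0002, 0.002]
0 [0.0012, 0.001, 0.0648, -0.0882, 0.0023, 0.0021]
10 [0.0012, 0.001, 0.0807, -0.123, 0.0027, 0.0021]
20 [0.0012, 0.001, 0.0966, -0.1585, 0.0038, 0.0022]
```

```bash
python3 -m pendant '[[[0.001,0.001,0.001,0.002,-0.011,0.002,10],[0.001,0.001,0.001,0.002,-0.011,0.002,10],[0.001,0.001,0.02,-0.019,-0.006,0.002,10],[0.001,0.001,0.039,-0.04,0,0.002,10],[0.001,0.001,0.052,-0.067,0,0.002,10],[0.001,0.001,0.065,-0.088,0.002,0.002,10],[0.001,0.001,0.081,-0.123,0.003,0.002,10],[0.001,0.001,0.097,-0.158,0.004,0.002,10],[0.001,0.001,0.097,-0.158,0.004,0.002,10]]]'
python3 - <<'E'
from h import *
print(tip_now(TRAY))
for x,a in [(20,.25),(32,.235),(44,.22),(56,.2),(68,.185),(80,.17)]: print(x,rows(*tip_tcp(TRAY,x,0.5,6,a)).tolist())
im=ctrl.get_image('side'); cr=cv2.resize(im[160:250,230:350],None,fx=5,fy=5,interpolation=cv2.INTER_CUBIC); cv2.imwrite('pics/c3.png',cr[:,:,::-1])
E
```

```text
t: 8.45
eef_pos: [478.7, 254.5, 210.8]
ee_rot: [[-0.966, -0.242, -0.09], [0.087, 0.022, -0.996], [0.243, -0.97, -0.001]]
ft_force: [0.6, 0.2, -0.2]
width: 22.1
(array([22.002,  0.63 ,  5.736,  0.246, -0.09 ]), array([ 0.6,  0.2, -0.2]), np.float64(22.1), 8.45)
20 [0.0004, -0.0001, -0.0027, 0.0083, -0.0025, 0.0003]
32 [0.0004, -0.0001, 0.0068, -0.0517, -0.0079, 0.0003]
44 [0.0004, -0.0001, 0.0164, -0.1119, -0.013, 0.0003]
56 [0.0004, -0.0001, 0.0291, -0.1667, -0.013, 0.0003]
68 [0.0004, -0.0001, 0.0386, -0.2274, -0.0175, 0.0002]
80 [0.0004, -0.0001, 0.0482, -0.2884, -0.0218, 0.0002]
```

View pics/c3.png

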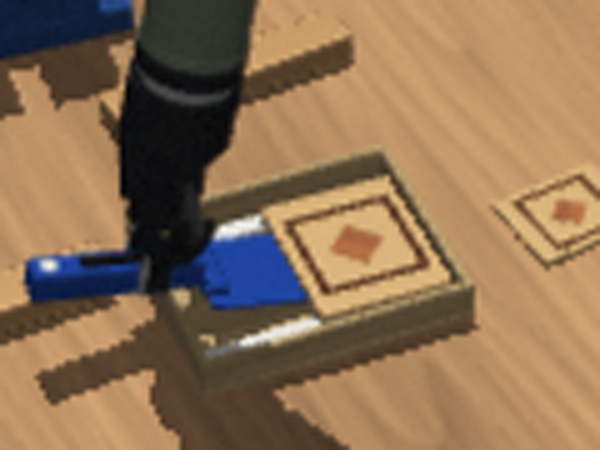

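The side crop shows the blade under the panel's near edge and the panel pushed to the far wall, inlay up. I'll keep going in.

```bash
python3 -m pendant '[[[0,0,0.004,-0.02,-0.004,0,10],[0,0,0.007,-0.052,-0.008,0,10],[0,0,0.012,-0.082,-0.01,0,10],[0,0,0.016,-0.112,-0.013,0,10],[0,0,0.023,-0.14,-0.013,0,10],[0,0,0.029,-0.167,-0.013,0,10],[0,0,0.034,-0.197,-0.015,0,10],[0,0,0.039,-0.227,-0.018,0,10],[0,0,0.043,-0.258,-0.02,0,10],[0,0,0.048,-0.288,-0.022,0,10],[0,0,0.05,-0.305,-0.022,0,10],[0,0,0.05,-0.305,-0.022,0,10]]]'
python3 - <<'E'
from h import *
print(tip_now(TRAY))
for x,z,a in [(82,6,.165),(81,14,.12),(80,24,.08),(79,36,.03),(78,50,-.02),(76,66,-.05),(76,90,-.05)]: print(x,rows(*tip_tcp(TRAY,x,0.5,z,a)).tolist())
im=ctrl.get_image('side'); cr=cv2.resize(im[160:250,230:350],None,fx=5,fy=5,interpolation=cv2.INTER_CUBIC); cv2.imwrite('pics/c4.png',cr[:,:,::-1])
E
```

```text
t: 9.7
eef_pos: [523.4, 250.5, 203.0]
ee_rot: [[-0.982, -0.167, -0.09], [0.089, 0.016, -0.996], [0.168, -0.986, -0.001]]
ft_force: [0.5, 0.4, -0.2]
width: 21.9
(array([82.391,  0.58 ,  5.695,  0.169, -0.09 ]), array([ 0.5,  0.4, -0.2]), np.float64(21.9), 9.7)
82 [0.0004, -0.0002, 0.0023, 0.0072, 0.0018, 0.0001]
81 [0.0004, -0.0002, 0.0309, 0.0744, -0.0063, 0.0001]
80 [0.0004, -0.0002, 0.0564, 0.1365, -0.0304, 0.0001]
79 [0.0003, -0.0002, 0.0882, 0.2096, -0.0551, 0.0002]
78 [0.0003, -0.0002, 0.1201, 0.2822, -0.0904, 0.0002]
76 [0.0003, -0.0002, 0.1392, 0.3422, -0.1588, 0.0001]
76 [0.0003, -0.0002, 0.1392, 0.369, -0.3165, 0.0]
```

View pics/c4.png

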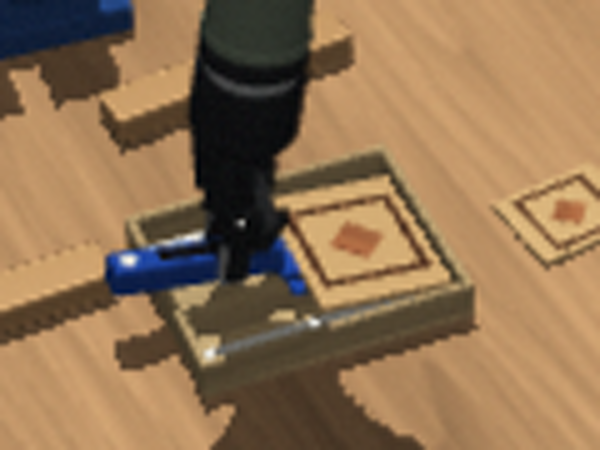

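The panel rests on the blade against the far stop. Now I'll lift while levelling the blade.

```bash
python3 -m pendant '[[[0,0,0.015,0.038,-0.003,0,10],[0,0,0.031,0.074,-0.006,0,10],[0,0,0.044,0.105,-0.018,0,10],[0,0,0.056,0.136,-0.03,0,10],[0,0,0.072,0.173,-0.042,0,10],[0,0,0.088,0.21,-0.055,0,10],[0,0,0.104,0.246,-0.072,0,10],[0,0,0.12,0.282,-0.09,0,10],[0,0,0.13,0.312,-0.125,0,10],[0,0,0.139,0.342,-0.159,0,10],[0,0,0.139,0.355,-0.24,0,10],[0,0,0.139,0.369,-0.317,0,10],[0,0,0.139,0.369,-0.317,0,10],[0,0,0.139,0.369,-0.317,0,10]]]'
python3 - <<'E'
from h import *
print(tip_now(TRAY))
im=ctrl.get_image('side'); cr=cv2.resize(im[130:250,220:370],None,fx=5,fy=5,interpolation=cv2.INTER_CUBIC); cv2.imwrite('pics/c5.png',cr[:,:,::-1])
# panel position on scraper from top mask
p=ctrl.camera_params('top'); ctrl.get_image('top')
st=ctrl.read_state(); T=np.array(st['ee_rot']); o=np.array(st['eef_pos'])
for d in ctrl.look_for('top','panel'): print(np.round(T.T@(d['location']-o)*[-1,1,-1],0),np.round(d['location']),round(d['p'],2))
print(ctrl.read_state()['t'])
E
```

```text
t: 11.15
eef_pos: [476.8, 254.6, 259.8]
ee_rot: [[-0.995, 0.05, -0.09], [0.09, -0.004, -0.996], [-0.05, -0.999, -0.001]]
ft_force: [0.5, -0.3, -1.4]
width: 21.8
(array([ 7.5761e+01,  5.6600e-01,  9.0644e+01, -5.0000e-02, -9.1000e-02]), array([ 0.5, -0.3, -1.4]), np.float64(21.8), 11.15)
[-278.  236.  247.] [234. 524.  10.] 0.92
[101. 168.  -3.] [584. 241.  96.] 0.88
[263. 266. -12.] [750. 217.   6.] 0.7
11.3
```

View pics/c5.png

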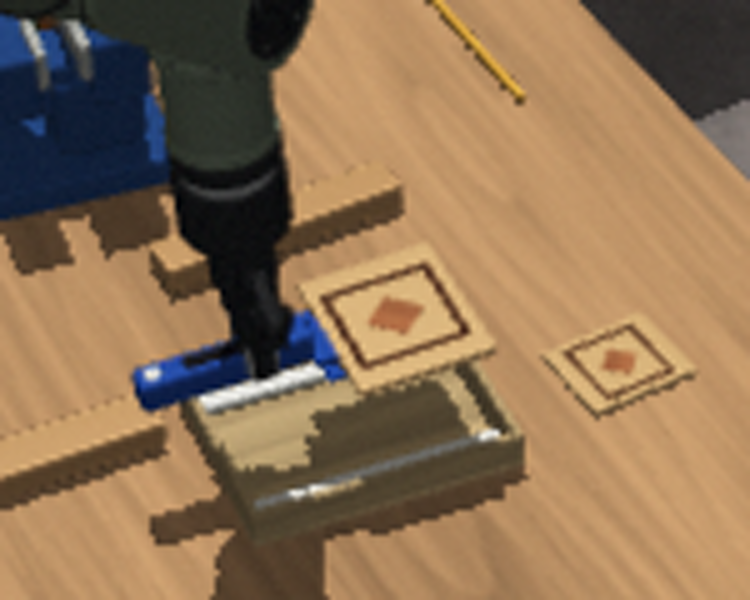

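The panel sits flat on the blade, clear of the tray, centred about 102 mm from the grip. Now I'll carry it to the drawer in gentle ramps.

```bash
python3 -m pendant '[[[0,0,0,0,-0.01,0.027,10],[0,0,0,0,-0.03,0.08,10],[0,0,0,0,-0.06,0.167,10],[0,0,0,0,-0.1,0.287,10],[0,0,0,0,-0.14,0.433,10],[0,0,0,0,-0.17,0.58,10],[0,0,0,0,-0.19,0.713,10],[0,0,0,0,-0.2,0.827,10],[0,0,0,0,-0.2,0.913,10],[0,0,0,0,-0.2,0.967,10],[0,0,0,0,-0.2,1,10],[0,0,0,0,-0.2,1,10]]]' | grep -E 'pos|ft'
python3 - <<'E'
from h import *
D=(491,-247.5,.095)
print(tip_now(D)); print(rows(*tip_tcp(D,120,0,120,-.05)).tolist())
E
```

```text
eef_pos: [461.5, 105.0, 289.1]
ft_force: [-0.4, 0.2, -0.9]
(array([ 1.49944e+02,  3.26292e+02,  1.19779e+02, -4.80000e-02,
       -9.10000e-02]), array([-0.4,  0.2, -0.9]), np.float64(22.0), 12.5)
[-0.0057, -0.1182, 0.001, -0.221, 0.0102, 2.3576]
```

```bash
python3 -m pendant '[[[0,-0.002,0,-0.003,0,0.027,10],[0,-0.005,0,-0.01,0,0.08,10],[0,-0.01,0,-0.02,0,0.167,10],[0,-0.017,0,-0.03,0,0.287,10],[0,-0.025,0,-0.045,0,0.433,10],[0,-0.034,0,-0.06,0,0.58,10],[0,-0.042,0,-0.07,0,0.713,10],[0,-0.05,0,-0.08,0,0.827,10],[0,-0.055,0,-0.09,0,0.913,10],[0,-0.058,0,-0.1,0,0.967,10],[0,-0.06,0,-0.1,0,1,10],[0,-0.06,0,-0.1,0,1,10]]]' | grep -E 'pos|ft'
python3 - <<'E'
from h import *
D=(491,-247.5,.095)
print(tip_now(D)); print(rows(*tip_tcp(D,120,0,120,-.05)).tolist())
E
```

```text
eef_pos: [463.0, -45.7, 289.8]
ft_force: [-0.2, -0.5, -1.4]
(array([ 1.38886e+02,  1.89294e+02,  1.20419e+02, -4.80000e-02,
        4.00000e-03]), array([-0.2, -0.5, -1.4]), np.float64(21.8), 13.7)
[-0.0056, -0.0581, 0.0013, 0.0083, 0.01, 1.3636]
```

```bash
python3 -m pendant '[[[0,-0.002,0,0,0,0.027,10],[0,-0.005,0,0,0,0.08,10],[0,-0.01,0,0,0,0.167,10],[0,-0.017,0,0,0,0.287,10],[0,-0.025,0,0,0,0.433,10],[0,-0.034,0,0,0,0.58,10],[0,-0.042,0,0,0,0.713,10],[0,-0.05,0,0,0,0.827,10],[0,-0.055,0,0,0,0.913,10],[0,-0.058,0,0.008,0,0.967,10],[0,-0.058,0,0.008,0,1,10],[0,-0.058,0,0.008,0,1,10]]]' | grep -E 'pos|ft'
python3 - <<'E'
from h import *
D=(491,-247.5,.095)
print(tip_now(D)); print(rows(*tip_tcp(D,120,0,120,-.05)).tolist())
im=ctrl.get_image('top'); p=ctrl.camera_params('top'); print(project(p,[(491,-247.5,36)]))
cv2.imwrite('pics/t6.png',cv2.resize(im[150:280,280:480],None,fx=4,fy=4,interpolation=cv2.INTER_CUBIC)[:,:,::-1])
print([(np.round(d['location']),round(d['p'],2)) for d in ctrl.landmark_of('top','drawer_front')])
print([(np.round(d['location']),round(d['p'],2)) for d in ctrl.look_for('top','panel')])
E
```

```text
eef_pos: [462.3, -195.7, 290.4]
ft_force: [0.6, -0.2, -1.8]
(array([ 1.24627e+02,  5.27600e+01,  1.20979e+02, -4.80000e-02,
        9.50000e-02]), array([ 0.6, -0.2, -1.8]), np.float64(22.1), 14.9)
[-0.0055, -0.0001, 0.0014, 0.0336, 0.0102, 0.3621]
[[419.94635751 253.27938627]]
[]
[(array([ 578., -186.,  125.]), 0.91), (array([250., 486.,  10.]), 0.86), (array([748., 215.,   4.]), 0.8)]
```

View pics/t6.png

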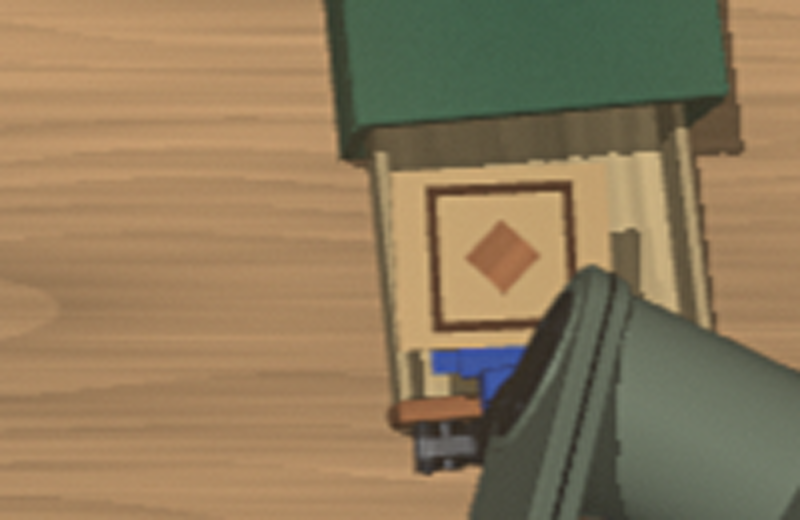

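```bash
python3 - <<'E'
from h import *
p=ctrl.camera_params('top')
for n,(a,b) in {'t6 row200':((378,200),(693,200)),'t6 row150':((373,152),(686,152)),'t6 row290':((386,290),(703,290))}.items():
    A=ray(p,(280+a[0]/4-.4,150+a[1]/4-.4),51);B=ray(p,(280+b[0]/4-.4,150+b[1]/4-.4),51); print(n,A.round(1),B.round(1),((A+B)/2).round(1))
for uv in [(350,330),(688,300)]: print('board outer-top',ray(p,(290+uv[0]/4-.4,170+uv[1]/4-.4),63).round(1))
for uv in [(345,160),(727,97),(362,125),(725,100)]: print('unit',ray(p,(280+uv[0]/4-.4,150+uv[1]/4-.4),90).round(1))
E
```

```text
t6 row200 [ 619.1 -136.3   51. ] [ 619.7 -326.1   51. ] [ 619.4 -231.2   51. ]
t6 row150 [ 648.5 -133.6   51. ] [ 649.2 -322.7   51. ] [ 648.8 -228.1   51. ]
t6 row290 [ 564.4 -140.5   51. ] [ 565.  -330.5   51. ] [ 564.7 -235.5   51. ]
board outer-top [ 491.5 -140.4   63. ]
board outer-top [ 509.8 -339.8   63. ]
unit [ 634.9 -112.2   90. ]
unit [ 673.  -335.4   90. ]
unit [ 655.6 -122.3   90. ]
unit [ 671.2 -334.2   90. ]
```

```bash
python3 - <<'E'
from h import *
D=(491,-241.5,.088)
print(tip_now(D)); 
for w in [(125,0,120,-.05),(125,0,88,.0),(125,0,70,.08),(125,0,56,.16),(125,0,42,.25)]: print(w,rows(*tip_tcp(D,*w)).tolist())
E
```

```text
(array([ 1.23753e+02,  4.85570e+01,  1.20968e+02, -4.80000e-02,
        9.60000e-02]), array([-0.3, -0.3, -1.5]), np.float64(21.5), 15.05)
(125, 0, 120, -0.05) [-0.0051, 0.0049, 0.0015, -0.0028, 0.0116, 0.3259]
(125, 0, 88, 0.0) [-0.0052, 0.0048, -0.0304, -0.0524, 0.1794, 0.3249]
(125, 0, 70, 0.08) [-0.0054, 0.0046, -0.0813, -0.1468, 0.2331, 0.3252]
(125, 0, 56, 0.16) [-0.0056, 0.0044, -0.1322, -0.2475, 0.2685, 0.3257]
(125, 0, 42, 0.25) [-0.0058, 0.0041, -0.1895, -0.3665, 0.3068, 0.3263]
```

```bash
python3 -m pendant '[[[-0.001,0.001,0,0,0,0.03,10],[-0.002,0.002,0,0,0,0.09,10],[-0.004,0.004,0,0,0,0.17,10],[-0.005,0.005,0,0,0,0.25,10],[-0.005,0.005,0,0,0.01,0.3,10],[-0.005,0.005,0,-0.003,0.03,0.325,10],[-0.005,0.005,-0.01,-0.02,0.075,0.325,10],[-0.005,0.005,-0.02,-0.035,0.13,0.325,10],[-0.005,0.005,-0.03,-0.052,0.18,0.325,10],[-0.005,0.005,-0.056,-0.1,0.206,0.325,10],[-0.005,0.005,-0.081,-0.147,0.233,0.325,10],[-0.005,0.004,-0.106,-0.197,0.251,0.326,10],[-0.006,0.004,-0.132,-0.247,0.268,0.326,10],[-0.006,0.004,-0.151,-0.287,0.281,0.326,10],[-0.006,0.004,-0.17,-0.327,0.294,0.326,10],[-0.006,0.004,-0.182,-0.35,0.302,0.326,10],[-0.006,0.004,-0.19,-0.366,0.307,0.326,10],[-0.006,0.004,-0.19,-0.366,0.307,0.326,10]]]' | grep -E 'pos|ft'
python3 - <<'E'
from h import *
D=(491,-241.5,.088)
print(tip_now(D)); 
for w in [(126,0,33,.33),(127,0,25,.39),(128,0,20,.43),(128,0,20,.48)]: print(w,rows(*tip_tcp(D,*w)).tolist())
im=ctrl.get_image('side'); cv2.imwrite('pics/s7.png',cv2.resize(im[220:350,300:480],None,fx=4,fy=4,interpolation=cv2.INTER_CUBIC)[:,:,::-1])
E
```

```text
eef_pos: [524.1, -238.8, 247.0]
ft_force: [-0.2, 0.5, -1.7]
(array([ 1.25046e+02, -1.42000e-01,  4.14770e+01,  2.51000e-01,
        8.80000e-02]), array([-0.2,  0.5, -1.7]), np.float64(21.6), 16.85)
(126, 0, 33, 0.33) [0.0001, 0.0002, -0.0502, -0.1157, -0.0167, -0.0013]
(127, 0, 25, 0.39) [0.0001, 0.0002, -0.0884, -0.2116, -0.0147, -0.0013]
(128, 0, 20, 0.43) [0.0001, 0.0002, -0.1139, -0.2787, -0.0135, -0.0013]
(128, 0, 20, 0.48) [0.0001, 0.0002, -0.1457, -0.3456, -0.0473, -0.0013]
```

View pics/s7.png

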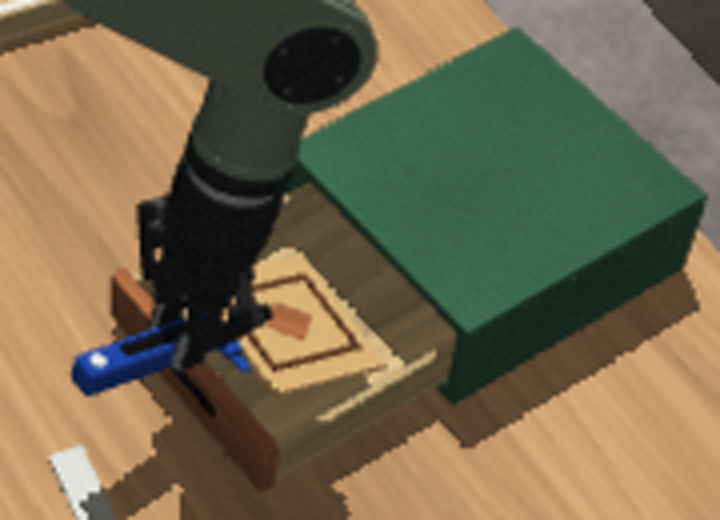

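The panel is over the drawer, between the side walls. I'll tip further and let it slide off.

```bash
python3 -m pendant '[[[0,0,-0.025,-0.058,-0.009,0,10],[0,0,-0.05,-0.116,-0.017,0,10],[0,0,-0.07,-0.164,-0.016,0,10],[0,0,-0.088,-0.212,-0.015,0,10],[0,0,-0.114,-0.279,-0.013,0,10],[0,0,-0.13,-0.312,-0.03,0,10],[0,0,-0.146,-0.346,-0.047,0,10],[0,0,-0.146,-0.346,-0.047,0,10],[0,0,-0.146,-0.346,-0.047,0,10],[0,0,-0.146,-0.346,-0.047,0,10],[0,0,-0.146,-0.346,-0.047,0,10]]]' | grep -E 'pos|ft'
python3 - <<'E'
from h import *
D=(491,-241.5,.088)
print(tip_now(D)); 
im=ctrl.get_image('side'); cv2.imwrite('pics/s8.png',cv2.resize(im[220:350,300:480],None,fx=4,fy=4,interpolation=cv2.INTER_CUBIC)[:,:,::-1])
E
```

```text
eef_pos: [575.2, -234.5, 241.6]
ft_force: [-0.2, 0.4, -0.5]
(array([ 1.2733e+02, -4.6000e-01,  2.0555e+01,  4.8000e-01,  8.7000e-02]), array([-0.2,  0.4, -0.5]), np.float64(21.6), 18.0)
```

View pics/s8.png

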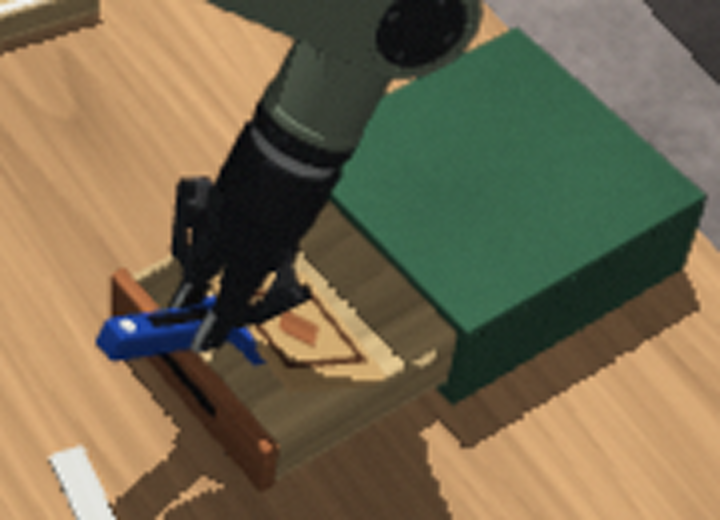

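The panel's far edge is on the drawer floor and its near edge is still on the blade. I'll steepen the tilt with the tip held in place, then look again.

```bash
python3 - <<'E'
from h import *
D=(491,-241.5,.088)
for w in [(127,0,20,.56),(127,0,20,.64),(126,0,20,.72)]: print(w,rows(*tip_tcp(D,*w)).tolist())
for w in [(110,0,20,.72),(95,0,20,.72),(80,0,20,.76),(80,0,80,.76)]: print(w,rows(*tip_tcp(D,*w)).tolist())
print([(np.round(d['location']),round(d['p'],2)) for d in ctrl.look_for('side','panel')],ctrl.read_state()['qpos'])
E
```

```text
(127, 0, 20, 0.56) [0.0002, -0.0003, -0.0511, -0.0965, -0.0664, -0.0033]
(127, 0, 20, 0.64) [0.0002, -0.0003, -0.102, -0.1988, -0.1293, -0.0034]
(126, 0, 20, 0.72) [0.0002, -0.0003, -0.1529, -0.2999, -0.1806, -0.0034]
(110, 0, 20, 0.72) [0.0002, -0.0003, -0.1529, -0.2052, -0.1314, -0.0034]
(95, 0, 20, 0.72) [0.0002, -0.0003, -0.1529, -0.1165, -0.0853, -0.0033]
(80, 0, 20, 0.76) [0.0002, -0.0003, -0.1784, -0.0829, -0.0631, -0.0033]
(80, 0, 80, 0.76) [0.0002, -0.0003, -0.1784, 0.1018, -0.4179, -0.0033]
[(array([ 592., -270.,   41.]), 0.64), (array([200., 536.,   7.]), 0.6)] [-0.35908449  0.62574357  1.52583942 -0.20271947  1.4316686   1.1976326 ]
```

```bash
python3 -m pendant '[[[0,0,-0.025,-0.048,-0.033,0,10],[0,0,-0.051,-0.096,-0.066,0,10],[0,0,-0.076,-0.147,-0.098,0,10],[0,0,-0.102,-0.199,-0.129,0,10],[0,0,-0.128,-0.25,-0.155,0,10],[0,0,-0.153,-0.3,-0.181,0,10],[0,0,-0.153,-0.3,-0.181,0,10],[0,0,-0.153,-0.3,-0.181,0,10],[0,0,-0.153,-0.3,-0.181,0,10]]]' | grep -E 'pos|ft'
python3 - <<'E'
from h import *
D=(491,-241.5,.088)
print(tip_now(D)); 
a=ctrl.get_image('side')[220:340,310:450]; b=ctrl.get_image('top')[160:280,350:490]
cv2.imwrite('pics/s9.png',np.hstack([cv2.resize(i,None,fx=2.85,fy=2.85,interpolation=cv2.INTER_CUBIC) for i in(a,b)])[:,:,::-1])
for w in [(110,0,20,.72),(95,0,20,.72),(80,0,20,.76),(70,0,80,.76)]: print(w,rows(*tip_tcp(D,*w)).tolist())
E
```

```text
eef_pos: [627.4, -230.0, 244.9]
ft_force: [-0.4, 0.8, -2.0]
(array([ 1.25923e+02, -4.80000e-01,  2.00350e+01,  7.20000e-01,
        8.70000e-02]), array([-0.4,  0.8, -2. ]), np.float64(22.0), 19.0)
(110, 0, 20, 0.72) [0.0002, -0.0003, -0.0001, 0.0789, 0.071, -0.0036]
(95, 0, 20, 0.72) [0.0002, -0.0003, -0.0001, 0.1541, 0.137, -0.0035]
(80, 0, 20, 0.76) [0.0002, -0.0003, -0.0255, 0.1815, 0.1665, -0.0035]
(70, 0, 80, 0.76) [0.0002, -0.0003, -0.0255, 0.4954, -0.0903, -0.0034]
```

No pictures left, so I'll rely on numbers from here.

```bash
cat >> h.py <<'E'
def see_panel(cams=('side','top'),z=15,x0=(600,-232,.088)):
    D=(491,-241.5,.088); c,s=np.cos(.088),np.sin(.088)
    for n in cams:
        im=ctrl.get_image(n); p=ctrl.camera_params(n)
        for d in ctrl.regions_of(n,'panel'):
            m=d['region']; uv=np.argwhere(m).mean(0)[::-1]; g=ray(p,uv,z+6)
            if abs(g[0]-600)<150 and abs(g[1]+235)<120:
                print(n,'p',round(d['p'],2),'px',m.sum(),'mid D',np.round([c*(g[0]-D[0])+s*(g[1]-D[1]),-s*(g[0]-D[0])+c*(g[1]-D[1])]),end=' ')
                f,i=fit([(p,m)],BOX['panel'],x0,z); print('fit D x,y',np.round([c*(f[0]-D[0])+s*(f[1]-D[1]),-s*(f[0]-D[0])+c*(f[1]-D[1])]),'yaw',f[2].round(3),'IoU',i.round(3))
E
python3 - <<'E'
from h import *
see_panel()
E
```

```text
side p 0.86 px 414 mid D [116. -17.] fit D x,y [140. -10.] yaw -0.181 IoU 0.378
```

```bash
python3 -m pendant '[[[0,0,0,0.04,0.036,0,10],[0,0,0,0.079,0.071,0,10],[0,0,0,0.116,0.104,0,10],[0,0,0,0.154,0.137,0,10],[0,0,-0.012,0.168,0.152,0,10],[0,0,-0.025,0.182,0.166,0,10],[0,0,-0.025,0.182,0.166,0,10],[0,0,-0.025,0.182,0.166,0,10]]]' | grep -E 'pos|ft'
python3 - <<'E'
from h import *
D=(491,-241.5,.088)
print(tip_now(D)); see_panel()
for w in [(62,0,21,.76),(40,0,60,.76),(20,0,110,.6),(-20,0,140,.3)]: print(w,rows(*tip_tcp(D,*w)).tolist())
E
```

```text
eef_pos: [591.3, -233.1, 243.8]
ft_force: [-0.1, 0.2, -2.2]
(array([80.734, -0.445, 19.585,  0.76 ,  0.088]), array([-0.1,  0.2, -2.2]), np.float64(21.8), 20.1)
side p 0.77 px 740 mid D [104. -22.] fit D x,y [109. -16.] yaw 0.125 IoU 0.663
(62, 0, 21, 0.76) [0.0001, -0.0001, -0.0004, 0.096, 0.0794, -0.0029]
(40, 0, 60, 0.76) [0.0001, -0.0001, -0.0004, 0.3813, -0.0082, -0.0029]
(20, 0, 110, 0.6) [0.0001, -0.0001, 0.1014, 0.883, 0.0054, -0.0028]
(-20, 0, 140, 0.3) [0.0, -0.0001, 0.2924, 1.4637, 0.4166, -0.0026]
```

```bash
python3 -m pendant '[[[0,0,0,0.03,0.026,0,10],[0,0,0,0.064,0.053,0,10],[0,0,0,0.096,0.079,0,10],[0,0,0,0.15,0.06,0,10],[0,0,0,0.21,0.04,0,10],[0,0,0,0.27,0.02,0,10],[0,0,0,0.33,0,0,10],[0,0,0,0.381,-0.008,0,10],[0,0,0.05,0.63,0,0,10],[0,0,0.1,0.883,0.005,0,10],[0,0,0.1,0.883,0.005,0,10],[0,0,0.1,0.883,0.005,0,10]]]' | grep -E 'pos|ft'
python3 - <<'E'
from h import *
D=(491,-241.5,.088)
print(tip_now(D)); see_panel()
E
```

```text
eef_pos: [494.4, -241.6, 335.8]
ft_force: [0.3, 0.9, -1.0]
(array([ 1.92790e+01, -6.73000e-01,  1.11239e+02,  6.00000e-01,
        8.60000e-02]), array([ 0.3,  0.9, -1. ]), np.float64(22.0), 21.5)
side p 0.56 px 1031 mid D [ 92. -20.] fit D x,y [ 93. -15.] yaw 0.01 IoU 0.901
top p 0.76 px 1203 mid D [98.  7.] fit D x,y [ 94. -14.] yaw 0.007 IoU 0.595
top p 0.39 px 2522 mid D [106.  44.] fit D x,y [139.  34.] yaw 0.091 IoU 0.415
```

```bash
python3 - <<'E'
from h import *
print(rows((440,-180,330),tool(0.03,0)).tolist()); print(rows((440,-120,330),tool(0.0,0)).tolist())
E
```

```text
[-0.0106, 0.0362, 0.3846, 0.2606, 0.2084, -0.4405]
[-0.0164, 0.0547, 0.3845, 0.2314, 0.1887, -0.8389]
```

```bash
python3 -m pendant '[[[-0.002,0.009,0.09,0.05,-0.05,-0.05,10],[-0.005,0.018,0.18,0.12,0,-0.2,10],[-0.01,0.03,0.27,0.18,0.1,-0.4,10],[-0.015,0.05,0.36,0.22,0.18,-0.65,10],[-0.016,0.055,0.385,0.231,0.189,-0.84,10],[-0.016,0.055,0.385,0.231,0.189,-0.84,10],[-0.016,0.055,0.385,0.231,0.189,-0.84,10]]]' | grep -E 'pos|ft'
python3 - <<'E'
from h import *
print(rows((460,16,200),tool(-0.03,0)).tolist())
see_panel()
E
```

```text
eef_pos: [439.9, -119.6, 330.6]
ft_force: [-0.1, -0.4, -1.5]
[-0.0012, 0.0198, -0.0009, -0.1341, 0.8691, -0.9057]
side p 0.64 px 1137 mid D [ 90. -18.] fit D x,y [ 93. -13.] yaw 0.028 IoU 0.957
top p 0.93 px 1970 mid D [ 94. -14.] fit D x,y [ 94. -14.] yaw 0.009 IoU 0.964
```

The panel lies flat: both cameras fit with IoU 0.96, about (-20,-14) mm from the drawer centre. Now I'll lay the scraper down.

```bash
python3 -m pendant '[[[0,0.01,0,-0.06,0.2,-0.3,10],[0,0.02,0,-0.13,0.4,-0.6,10],[0,0.02,0,-0.134,0.65,-0.9,10],[0,0.02,0,-0.134,0.87,-0.906,10],[0,0.02,0,-0.134,0.87,-0.906,10],[0,0.02,0,-0.134,0.96,-0.906,10],[0,0.02,0,-0.134,0.96,-0.906,10],[0,0.02,0,-0.134,0.96,-0.906,10]]]' | grep -E 'pos|ft'
python3 - <<'E'
from h import *
print(tip_now((0,0,0)),rows((460,16,176.5),tool(-0.03,0)).tolist())
E
```

```text
eef_pos: [460.8, 14.9, 187.7]
ft_force: [0.3, -0.3, -1.7]
(array([ 6.01441e+02,  9.92900e+00,  1.20120e+01, -4.00000e-03,
       -3.40000e-02]), array([ 0.3, -0.3, -1.7]), np.float64(21.8), 23.4) [-0.001, -0.0022, -0.0027, 0.0058, 0.0748, -0.0072]
```

```bash
python3 -m pendant '[[[0,0,0,0,0.04,0,10],[0,0,0,0,0.06,0,10],[0,0,0,0,0.07,0,10],[0,0,0,0,0.072,0,10],[0,0,0,0,0.072,0,10]]]' | grep -E 'pos|ft'
python3 -m pendant '[[[0,0,0,0,0.003,0,10],[0,0,0,0,0.003,0,10]]]' | grep -E 'pos|ft'
```

```text
eef_pos: [460.1, 15.5, 176.3]
ft_force: [-0.8, -1.7, 2.1]
eef_pos: [460.1, 15.6, 176.3]
ft_force: [-1.0, -2.8, 8.9]
```

```bash
python3 -m pendant '[[[0,0,0,0,0,0,60],[0,0,0,0,0,0,60],[0,0,0,0,0,0,60],[0,0,0,0,0,0,60],[0,0,0,0,0,0,60],[0,0,0,0,-0.1,0,60],[0,0,0,0,-0.5,0,60],[0,0,0,0,-0.9,0,60],[0,0,0,0,-0.9,0,60]]]' | grep -E 'pos|ft|wid'
python3 - <<'E'
from h import *
im=ctrl.get_image('wrist'); w=ctrl.camera_params('wrist'); h=cv2.cvtColor(im,cv2.COLOR_RGB2HSV)
b=((h[...,0]>95)&(h[...,0]<140)&(h[...,1]>60)).astype(np.uint8); b=comp(cv2.morphologyEx(b,cv2.MORPH_CLOSE,np.ones((5,5))),project(w,[[530,13,0]])[0])
print(b.sum(),fit([(w,b)],BOX['scraper'],(460,16,-.033),0))
D=(491,-241.5,.088); c,s=np.cos(.088),np.sin(.088)
# fingertip goal: in front of board at D x=-40, TCP z=36+173
for x in(-60,): print(rows((D[0]+c*x,D[1]+s*x,300),tool(.088,0)).tolist())
E
```

```text
eef_pos: [460.6, 15.9, 314.8]
ft_force: [0.7, 0.7, 0.9]
width: 59.9
21066 (array([ 4.62614488e+02,  1.52569586e+01, -3.27825568e-02]), np.float64(0.9254682547995527))
[-0.0011, -0.0766, -0.0086, 0.1437, 0.1082, 1.7567]
```

```bash
python3 -m pendant '[[[0,0,0,0.04,0,0.3,10],[0,-0.03,0,0.07,0,0.6,0],[0,-0.076,0,0.14,0,1,0],[0,-0.076,0,0.14,0,1,0],[0,-0.076,0,0.14,0,1,0],[0,-0.076,0,0.14,0,1,0]]]' | grep -E 'pos|ft'
python3 - <<'E'
from h import *
D=(491,-241.5,.088); c,s=np.cos(.088),np.sin(.088)
for x in(-60,): print(rows((D[0]+c*x,D[1]+s*x,212),tool(.088,0)).tolist())
E
```

```text
eef_pos: [433.8, -132.8, 310.3]
ft_force: [0.6, -0.2, -0.6]
[-0.0005, -0.0011, -0.0013, 0.0839, 0.6558, 0.7551]
```

Now I'll descend in front of the board, then push slowly.

```bash
python3 -m pendant '[[[0,0,0,0.06,0,0.3,0],[0,0,0,0.084,0,0.6,0],[0,0,0,0.084,0.1,0.755,0],[0,0,0,0.084,0.4,0.755,0],[0,0,0,0.084,0.656,0.755,0],[0,0,0,0.084,0.656,0.755,0],[0,0,0,0.084,0.656,0.755,0]]]' | grep -E 'pos|ft|wid'
python3 -m pendant '[[[0,0,0,-0.1,0,0,0],[0,0,0,-0.18,0,0,0],[0,0,0,-0.24,0,0,0],[0,0,0,-0.29,0,0,0],[0,0,0,-0.33,0,0,0],[0,0,0,-0.37,0,0,0],[0,0,0,-0.42,0,0,0],[0,0,0,-0.47,0,0,0],[0,0,0,-0.53,0,0,0],[0,0,0,-0.59,0,0,0],[0,0,0,-0.65,0,0,0],[0,0,0,-0.71,0,0,0],[0,0,0,-0.77,0,0,0],[0,0,0,-0.83,0,0,0],[0,0,0,-0.89,0,0,0],[0,0,0,-0.93,0,0,0],[0,0,0,-0.96,0,0,0],[0,0,0,-0.96,0,0,0]]]' | grep -E 'pos|ft|wid'
```

```text
eef_pos: [432.2, -246.4, 212.6]
ft_force: [0.5, -0.8, 0.1]
width: -0.3
eef_pos: [575.9, -235.1, 213.0]
ft_force: [-0.4, 0.3, -1.0]
width: -0.3
```

```bash
python3 -m pendant '[[[0,0,0,-0.04,0,0,0],[0,0,0,-0.08,0,0,0],[0,0,0,-0.12,0,0,0],[0,0,0,-0.16,0,0,0],[0,0,0,-0.2,0,0,0],[0,0,0,-0.24,0,0,0],[0,0,0,-0.28,0,0,0],[0,0,0,-0.31,0,0,0],[0,0,0,-0.33,0,0,0]]]' | grep -E 'pos|ft'
python3 - <<'E'
from h import *
ctrl.get_image('top'); print([(np.round(d['location']),round(d['p'],2)) for d in ctrl.landmark_of('top','drawer_front')]); print(ctrl.read_state()['ft_force'])
ctrl.get_image('side'); print([(np.round(d['location']),round(d['p'],2)) for d in ctrl.landmark_of('side','drawer_front')])
E
```

```text
eef_pos: [624.7, -230.5, 213.0]
ft_force: [-2.1, -1.2, 0.5]
[]
[-0.38495984  0.1829219  -0.24273366]
[(array([ 634., -229.,   38.]), 0.96)]
```

```bash
python3 -m pendant '[[[0,0,0,-0.02,0,0,0],[0,0,0,-0.04,0,0,0],[0,0,0,-0.06,0,0,0]]]' | grep -E 'pos|ft'
for i in 1; do python3 -m pendant '[[[0,0,0,-0.01,0,0,0],[0,0,0,-0.02,0,0,0]]]' | grep -E 'pos|ft'; done
python3 -m pendant '[[[0,0,0,-0.01,0,0,0],[0,0,0,-0.02,0,0,0]]]' | grep -E 'pos|ft'
python3 -m pendant '[[[0,0,0,-0.01,0,0,0],[0,0,0,-0.02,0,0,0]]]' | grep -E 'pos|ft'
```

```text
eef_pos: [633.1, -229.6, 213.0]
ft_force: [-2.9, 0.4, 1.2]
eef_pos: [636.2, -229.4, 213.0]
ft_force: [-2.2, 1.4, 0.7]
eef_pos: [638.7, -229.2, 212.9]
ft_force: [-6.8, 0.5, 5.2]
eef_pos: [639.8, -229.2, 212.9]
ft_force: [-13.7, -0.4, 9.1]
```

```bash
python3 -m pendant '[[[0,0,0,-0.01,0,0,0],[0,0,0,-0.01,0,0,0]]]' | grep -E 'pos|ft'
python3 -m pendant '[[[0,0,0,0.05,0,0,0],[0,0,0,0.3,0,0,0],[0,0,0,0.6,-0.3,0,0],[0,0,0,0.7,-1,0,0],[0,0,0,0.7,-1,0,0],[0,0,0,0.7,-1,0,0],[0,0,0,0.7,-1,0,0]]]' | grep -E 't:|pos|ft'
python3 - <<'E'
from h import *
for n in('top','side'):
    im=ctrl.get_image(n); cv2.imwrite(f'pics/end_{n}.png',im[:,:,::-1])
    for t in('drawer_front','drawer_in','drawer_unit'): print(n,t,[(np.round(d['location']),round(d['p'],2)) for d in ctrl.landmark_of(n,t)])
im=ctrl.get_image('top'); p=ctrl.camera_params('top'); h=cv2.cvtColor(im,cv2.COLOR_RGB2HSV)
b=((h[...,0]>95)&(h[...,0]<140)&(h[...,1]>60)).astype(np.uint8); b=comp(cv2.morphologyEx(b,cv2.MORPH_CLOSE,np.ones((5,5))),(312,245)); print(fit([(p,b)],BOX['scraper'],(462,15,-.033),0))
for t in('caul_a','square'): print(t,[(np.round(d['location']),round(d['p'],2)) for d in ctrl.landmark_of('top',t)])
print(ctrl.read_state()['ft_force'])
# brown board in the side picture
a=cv2.imread('pics/end_side.png')[:,:,::-1].copy(); h=cv2.cvtColor(a,cv2.COLOR_RGB2HSV).astype(int); ps=ctrl.camera_params('side')
m=((h[...,0]<14)&(h[...,1]>124)&(h[...,2]>60)).astype(np.uint8); c0=project(ps,[(649,-229,36)])[0]; print(c0); 
m=comp(m,c0); print(m.sum(),fit([(ps,m)],BOX['board'],(649,-229,.088),36))
E
```

```text
eef_pos: [640.3, -229.3, 213.0]
ft_force: [-14.8, -1.1, 9.3]
t: 31.05
eef_pos: [539.1, -238.3, 366.9]
ee_rot: [[-0.996, 0.012, 0.086], [-0.086, -0.006, -0.996], [-0.012, -1.0, 0.007]]
ft_force: [-0.2, 0.2, -0.5]
top drawer_front [(array([ 650., -232.,   39.]), 0.79)]
top drawer_in []
top drawer_unit []
side drawer_front [(array([ 647., -229.,   38.]), 0.74)]
side drawer_in []
side drawer_unit []
(array([ 4.61160925e+02,  1.54634348e+01, -3.32850032e-02]), np.float64(0.9520975666146467))
caul_a [(array([596., 460.,   2.]), 0.67), (array([ 566., -479.,    2.]), 0.44)]
square []
[ 0.27360757  0.06939449 -0.79215751]
[387.283497   291.47894166]
342 (array([ 6.55713114e+02, -2.27785548e+02, -5.15481793e-03]), np.float64(0.46308263586623555))
```

```bash
python3 - <<'E'
from h import *
im=ctrl.get_image('wrist'); w=ctrl.camera_params('wrist'); h=cv2.cvtColor(im,cv2.COLOR_RGB2HSV)
u=np.array([np.cos(.088),np.sin(.088)]); n=np.array([-u[1],u[0]])
for off in(-60,30,60):
    o=np.array([649.4,-228])+n*off; out=[]
    for x in range(-12,31,2):
        uv=project(w,[[*(o+u*x),63]])[0]; i,j=int(round(uv[1])),int(round(uv[0]))
        out.append((x,tuple(int(v) for v in h[i,j])) if 0<=i<480 and 0<=j<640 else x)
    print(off,out)
E
```

```text
-60 [(-12, (17, 113, 106)), (-10, (17, 113, 102)), (-8, (14, 106, 96)), (-6, (16, 109, 89)), (-4, (13, 134, 55)), (-2, (13, 145, 60)), (0, (13, 145, 67)), (2, (13, 141, 112)), (4, (12, 135, 163)), (6, (11, 139, 163)), (8, (13, 140, 166)), (10, (12, 139, 134)), (12, (12, 142, 95)), (14, (14, 136, 94)), (16, (21, 81, 117)), (18, (21, 83, 114)), (20, (74, 79, 42)), (22, (71, 104, 81)), (24, (74, 102, 107)), (26, (74, 94, 114)), (28, (74, 101, 111)), (30, (73, 106, 111))]
30 [(-12, (15, 108, 104)), (-10, (15, 104, 103)), (-8, (15, 106, 103)), (-6, (17, 101, 93)), (-4, (5, 115, 40)), (-2, (30, 128, 4)), (0, (12, 156, 67)), (2, (11, 133, 134)), (4, (12, 137, 170)), (6, (11, 142, 167)), (8, (12, 145, 165)), (10, (13, 138, 105)), (12, (13, 144, 92)), (14, (14, 110, 95)), (16, (19, 82, 106)), (18, (22, 85, 96)), (20, (67, 71, 47)), (22, (72, 97, 76)), (24, (72, 98, 114)), (26, (73, 97, 124)), (28, (73, 106, 118)), (30, (72, 105, 117))]
60 [(-12, (17, 106, 106)), (-10, (17, 103, 106)), (-8, (17, 104, 110)), (-6, (16, 105, 102)), (-4, (16, 143, 59)), (-2, (12, 150, 61)), (0, (12, 138, 76)), (2, (12, 136, 142)), (4, (12, 139, 187)), (6, (12, 137, 184)), (8, (12, 141, 177)), (10, (13, 139, 125)), (12, (12, 134, 93)), (14, (17, 110, 100)), (16, (19, 86, 121)), (18, (19, 83, 111)), (20, (74, 114, 47)), (22, (71, 100, 82)), (24, (74, 98, 120)), (26, (73, 101, 126)), (28, (73, 101, 126)), (30, (74, 94, 127))]
```

```bash
python3 -c "
from cell import ctrl
print(ctrl.job_done(), ctrl.read_state()['t'])"
```

```text
the job is handed in; nothing more can be done
the job is handed in; nothing more can be done
```

The panel is in the drawer, the drawer is pushed shut, and I handed the job in at about 31 s; the interface gives no verdict. I slid the scraper's blade under the panel in the tray and lifted it level. I then carried it to the drawer, tipped it in, laid the scraper flat on the bench, and pushed the front board until it stopped.

- **Panel:** before shutting, both cameras fitted it flat on the drawer floor (overlap 0.96), about 20 mm and 14 mm off the floor's centre in x and y. It was inlay up in the last pictures I could view. I could not see it once the drawer was shut.
- **Drawer:** the push met a firm stop at about 14 N. The wrist picture puts the board within about 2 mm of fully shut, with the front face at x ≈ 650 mm against an expected 649. Fits of the board's outline gave a poor match, both at the start (top camera) and after shutting (side camera). I did not rely on the second.
- **Scraper:** the last top fit puts it at (461, 15) mm, assuming it lies flat (overlap 0.95). I did not measure its tilt directly.
- **Cauls and square:** two cauls were found within about 7 mm of where the detector first put them, close to its own error. The third caul and the square were not detected in the last check. The arm was never sent low near them.
- **Pictures:** I reached the limit of 12 viewed pictures during the tipping, so the checks after that are numbers only.

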